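Dispense a tin of snaps with the spring-centred lever and stand it in the beech block

ROBOT

A 7-joint arm with a two-finger parallel gripper is mounted at the origin on a cart in front of the work surface, level with it; the furniture and walls round the work are solid. World frame = base frame: x ahead of the robot, y to its left, z up, the work surface at z = 0. Lengths are in m, angles in rad, forces in N, time in s.
With the tool pointing down it reaches from about 0.4 to 0.875 m from the base axis. Payload 19.3 kg.
Tool frame: the origin (TCP) lies midway between the tips of the shut fingers; the grasp point (between the pads) lies 19 mm behind it; z points along the fingers, y is the line along which they close (so a half turn about z gives the same grasp; the last joint's range is limited). The gripper opens to 85 mm and grips with 20 to 120 N. Pads are 22 mm wide; open, the fingers measure 114 mm over their backs; the gripper's body (76 mm by 85 mm) begins 54 mm behind the grasp point. The pads swing forward as they close: fully open they stand 13 mm farther back than shut.
Start: joints at [1.047, 0.521, -0.036, 1.599, 0.021, 1.021, -0.113], TCP at [0.274, -0.562, 0.231] pointing down, gripper open.
Joint ranges: [-2.91, 2.91], [-0.3, 2.13], [-1.5, 1.42], [0.17, 2.43], [-1.26, 4.41], [0.16, 1.93], [-2.52, 2.52]. Speed limits (rad/s): [1.89, 1.89, 2.39, 2.39, 3.01, 3.01, 3.01].

INTERFACE

Orientations are given as [roll, pitch, yaw] about the fixed x, y, z axes, in that order (R = Rz(yaw) Ry(pitch) Rx(roll)).
In Python, from workcell import bot gives the robot as it stands.
- The arm moves only by the tool move_arm, never from a script. Its argument "series" is a list of rows, each a list of 3 entries, a list of its own where there are three numbers: the shift along the tool's x, y, z in cm, then the turn, a rotation vector about the tool's x, y, z in rad, then the opening in per cent of the stroke, from 0 (shut) to 100 (fully open). A call has 1 to 20 rows; each row is the pose to reach, as a shift and turn from the pose commanded when the call began, along the tool's axes at that moment; what a row does not reach only later rows make up. A row lasts 1/12 s, in which the tool goes at most 41.7 mm and 7.16 degrees, less where a joint would pass 70% of its speed; a pose out of reach is approached as far as the arm can. A call with a gripper value outside its range is refused whole. The fingers move at their own pace and stop on an object; "squeeze" is the grip in N (left out, the last holds). Time passes only in rows, so rows that repeat a pose let the fingers close. It gives the time, the measured TCP pose, the force, the opening and the grip force at its end, in the units of the state.
- bot.observe(): the state, without advancing time (a new reading comes with each control period).
- bot.grab_frame(name): name is "scene" or "top"; returns (picture, depth): 480x640x3 uint8, red, green, blue; 480x640 float32, m along the optical axis (not along the pixel's ray), 0 where there is no reading.
- bot.camera_params(name): a dict with "fovy" (degrees; the focal length in pixels is half the picture's height over the tangent of half this angle, whatever the lens; pixels are square), "cx", "cy" (the principal point, pixels), "R" (3x3) and "t" (3): a world point X has camera coordinates R X + t. Camera axes: x right, y down, z forward; pixel columns grow to the right and rows downward; lengths in m; the calibration is good to about 2 mm. A picture is of the moment at which its call begins. camera_params takes no time and is no camera call.
- bot.job_done(): hands the job in; it is judged then, once.
Trained networks look in the newest picture that a camera, given by its name, has taken for a name from the list of things; names that differ only in an ending like _2 or _b are one class to them, and where a whole thing is asked for, a point or a joint stands for the part that bears it (a point fixed in the world has none). Each returns a list of dicts, best first, with "conf" (0 to 1); they miss things now and then, are a little off and sometimes report something else, mostly with a low value. They report only what shows in the picture. A call takes as long as a camera call.
- bot.find_in(camera, thing): "bbox" ([left, top, right, bottom] in pixels, round what is visible of it).
- bot.trace(camera, thing): "mask" (480x640 bool, what is visible of it) and "bbox" ([left, top, right, bottom] in pixels, round what is visible of it).
The state is a dict: "clock": time; "qpos": joint angles; "qd": joint speeds; "joint_efforts": joint torques, N m; "position": TCP position; "tool_rot": TCP orientation; "force": force on the tool from outside, world axes, zero at the start; "moment": the same for the moment, N m; "grip_width": finger opening in m; "finger_force": force on a finger pad.
Only numpy, scipy, OpenCV 4.12 (cv2) and the standard library are available. Lean on these libraries where they do the work, as an engineer would, in place of code of your own. Each camera call takes 0.05 s, during which the arm holds its last target. There are 200 camera calls.

TASK

Get the round metal tin out of the two-lane dispenser: tilt the spring-centred lever towards the lane that holds the tin (the other lane holds a wooden wheel, which must stay in its place), hold it over for about a second so that the tin rolls down to the front stop under the bridge, and let the lever spring back upright. Then take the tin from under the bridge and stand it on edge in the slot of the beech stand, lowering it right down onto the slot's floor before letting go. Do not disturb the weight, the glue pot or the sanding block.

Things in the scene. Friction and masses are not known exactly. Their poses are not given: they have to be found in the camera images.
- dispenser: two-lane gravity dispenser, brown wood and aluminium, 224 x 290 mm, fixed; origin mid-base on the table, +x away from its open front, +y its left. Two channels (33 mm wide inside, middles at y = +-55 mm) slope down 10 degrees towards -x. At the rear of each a disc stands on edge behind a steel stop worked by the lever; released, it rolls 130 mm to a front stop. Guard rods lie over the rear.
- bridge_edge (a point): middle of the lower front edge of the wooden bridge, 178 mm above the table; axes as the dispenser's. The bridge is 8 mm thick, reaches 68 mm back (+x) and 140 mm to each side; legs 12 mm thick stand 134 mm to each side, 38 to 66 mm behind this edge. It hangs over the rear half of a disc at the front stop: reach in from the front with fingers pointing forward and down, leaning 30 to 45 degrees
- lever (a joint): tilt of the hand lever, rad: 0 upright (spring-centred), + towards the dispenser's left (+y), - right; end stops +-0.36. Turns about the dispenser's x axis 82 mm above the table; spring 2 N m/rad, about 4 N at the knob when over; returns by itself. It lowers the stop of the lane it tilts towards: from 0.27 on the disc there rolls down in under a second; the other lane's stop only rises
- lever_knob (a point): middle of the lever's black knob (22 mm across; from 24 mm below to 17 mm above this point), 246 mm above the table and 163 mm above the lever's axle when upright; it stands free above the bridge on a steel rod 8 mm thick
- tin_center (a point): centre of the round metal snap tin with slip lid, 58 mm in diameter, 28 mm thick, about 90 g, on edge in one of the lanes (either one); its flat faces look along the dispenser's y axis. This frame's z axis is the tin's axis, level while it stands on edge
- wheel_center (a point): centre of the wooden edge-slicking wheel, 58 mm in diameter and 28 mm thick, with a groove round its rim and a steel hub, standing on edge in the other lane; it must stay there
- outlet_left (a point): where the centre of a disc comes to rest at the front stop of the left (+y) lane, under the bridge, 85 mm above the table, 29 mm above the channel's floor; axes as the dispenser's. The channel's sides are 6 mm high here, the front stop 14 mm; draw a disc out upward and towards -x
- outlet_right (a point): the same for the right (-y) lane
- stand_seat (a point): where the tin's centre comes to rest in the beech stand, 39 mm above the table, 29 mm above the slot's floor. The stand is fixed, 96 x 61 mm; its slot runs along this frame's x, 37 mm wide between 12 mm thick sides 12 mm high above the floor; end blocks 52 mm apart, 14 mm high, stop the tin rolling. The tin's flat faces must look along this frame's y
- weight_1: bystander: steel pattern weight with a knob, 57 mm across, 55 mm high, origin at the centre of its underside
- glue_pot: bystander: glue pot with screw lid, 66 mm across, 72 mm high, origin at the centre of its underside
- sanding_block: bystander: cork sanding block, 37 x 71 x 28 mm, origin at the centre of its underside

How it is judged:
On the way, in this order (a step that is already met when the one before it is completed fails the run):
1. the lever is tilted to one side by more than 0.27 rad and held there for half a second ((value of joint lever above 0.27 rad or value of joint lever below -0.27 rad)), for 0.5 s.
2. the tin has rolled down to a front stop and the lever is back upright (within 0.05 rad) (value of joint lever between -0.05 and 0.05 rad and (distance between tin_center and outlet_left below 0.012 m or distance between tin_center and outlet_right below 0.012 m)), for 0.2 s.
At the end, for the whole second after the job is handed in: the tin stands still on edge in the slot, centre within 8 mm of the seat along and across and -4 to +5 mm in height, axis within 0.25 rad of the cross direction; lever upright within 0.05 rad; wheel and bystanders within 15 mm of where they were (x of tin_center in the frame of stand_seat between -0.008 and 0.008 m and y of tin_center in the frame of stand_seat between -0.008 and 0.008 m and z of tin_center in the frame of stand_seat between -0.004 and 0.005 m and angle between the z axis of tin_center and the y axis of stand_seat, either way round below 0.25 rad and linear speed of snap_tin below 0.02 m/s and value of joint lever between -0.05 and 0.05 rad); the robot touches nothing.
It fails at once if the wooden wheel leaves its place (moves more than 15 mm) (distance of wheel_center from where it was at the start of the episode above 0.015 m).
It fails at once if the tin is let go more than 12 mm above its seat in the stand (horizontal distance between tin_center and stand_seat below 0.05 m and z of tin_center in the frame of stand_seat above 0.012 m and contact force between the fingers and snap_tin below 0.05 N).
It fails at once if the pattern weight is moved more than 15 mm (distance of weight_1 from where it was at the start of the episode above 0.015 m).
It fails at once if the glue pot is moved more than 15 mm (distance of glue_pot from where it was at the start of the episode above 0.015 m).
It fails at once if the sanding block is moved more than 15 mm (distance of sanding_block from where it was at the start of the episode above 0.015 m).
It also fails if it takes over 54 s, if anything falls off the work surface, if the arm or the gripper's body presses on something with over 40 N, if the wrist force passes 120 N, or if a joint passes its speed limit or range.

## Working session

There is one attempt and no reset: what is moved stays moved. The work goes in short steps, Python scripts to look and compute and a tool call to move; the robot and the scene stay as the last step left them, time stands still between calls to the robot, and variables do not carry over. Pictures are saved under pics/ and viewed, at most 10 in all, crops included, and the job is handed in when it is done.

Besides the shell and the picture viewer there is one more tool, called after "Request:" as a command line: name --argument value ..., lists and objects as JSON in quotes. move_arm: Moves the arm, as the interface text tells. Its arguments: {"type":"object","properties":{"series":{"type":"array"},"squeeze":{"type":"number"}},"required":["series"]}

```bash
mkdir -p pics; ls
python3 - <<'E'
from workcell import bot
import cv2,numpy as np
np.set_printoptions(precision=4,suppress=True)
s=bot.observe()
for k in s: print(k,s[k])
for c in("scene","top"):
    p,d=bot.grab_frame(c); cv2.imwrite(f"pics/{c}0.png",p[...,::-1]); np.save(f"pics/{c}0.npy",d); print(c,bot.camera_params(c))
    for t in("dispenser","lever_knob","tin_center","wheel_center","stand_seat","weight_1","glue_pot","sanding_block"):
        print(t,[(np.round(r["bbox"]).astype(int).tolist(),round(r["conf"],2)) for r in bot.find_in(c,t)[:2]])
E
```

```text
pics
clock 0.0
qpos [ 1.0468  0.5221 -0.0363  1.6     0.0212  1.0211 -0.1128]
qd [ 0.     -0.0014  0.0011  0.0015 -0.0001  0.0005  0.0005]
joint_efforts [ -0.0002 -92.7103   1.9802 -36.9936   0.0179   0.0082  -0.    ]
position [ 0.2738 -0.5614  0.2307]
tool_rot [-3.1404  0.0001  0.4538]
force [0.4146 0.1393 1.1407]
moment [ 0.0189  0.0111 -0.0098]
finger_force 0.0
grip_width 0.0850301960764607
scene {'fovy': 43.22679905622812, 'cx': 318.03029203305414, 'cy': 238.95389805162637, 'R': array([[-0.784 , -0.6206, -0.0117],
       [-0.2914,  0.3847, -0.8758],
       [ 0.5481, -0.6832, -0.4825]]), 't': array([0.3168, 0.3928, 1.0156])}
dispenser [([123, 243, 289, 403], 0.97)]
lever_knob [([173, 241, 219, 338], 0.7), ([124, 242, 287, 404], 0.26)]
tin_center [([164, 312, 179, 319], 0.61), ([119, 239, 289, 406], 0.48)]
wheel_center [([189, 274, 214, 286], 0.65)]
stand_seat [([334, 285, 382, 312], 0.73)]
weight_1 [([354, 245, 378, 270], 0.76)]
glue_pot [([397, 234, 423, 267], 0.76), ([119, 240, 289, 401], 0.71)]
sanding_block [([329, 340, 365, 367], 0.93), ([334, 283, 380, 314], 0.72)]
top {'fovy': 43.598359077719266, 'cx': 310.2004267853748, 'cy': 239.45469868583498, 'R': array([[-0.0224, -0.9996,  0.018 ],
       [-0.9904,  0.0197, -0.1365],
       [ 0.1361, -0.0209, -0.9905]]), 't': array([-0.1791,  0.5737,  1.2979])}
dispenser [([111, 140, 261, 255], 0.62)]
lever_knob [([110, 138, 261, 255], 0.65), ([164, 174, 220, 201], 0.61)]
tin_center [([155, 157, 178, 183], 0.57)]
wheel_center [([209, 158, 225, 180], 0.88)]
stand_seat [([325, 256, 354, 297], 0.56)]
weight_1 [([394, 221, 421, 250], 0.85)]
glue_pot [([430, 258, 468, 289], 0.7)]
sanding_block [([242, 315, 275, 336], 0.83)]
```

Run:
```python
import cv2
a=cv2.imread('pics/top0.png')[110:350,80:480]; cv2.imwrite('pics/topc.png',cv2.resize(a,None,fx=2,fy=2,interpolation=2))
a=cv2.imread('pics/scene0.png')[220:420,100:440]; cv2.imwrite('pics/scenec.png',cv2.resize(a,(800,471),interpolation=2))
```

```text
(no output)
```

View pics/topc.png

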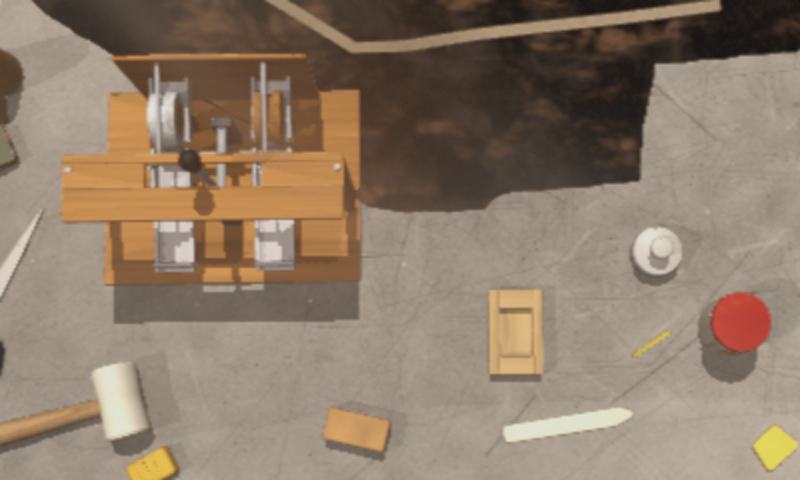

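View pics/scenec.png

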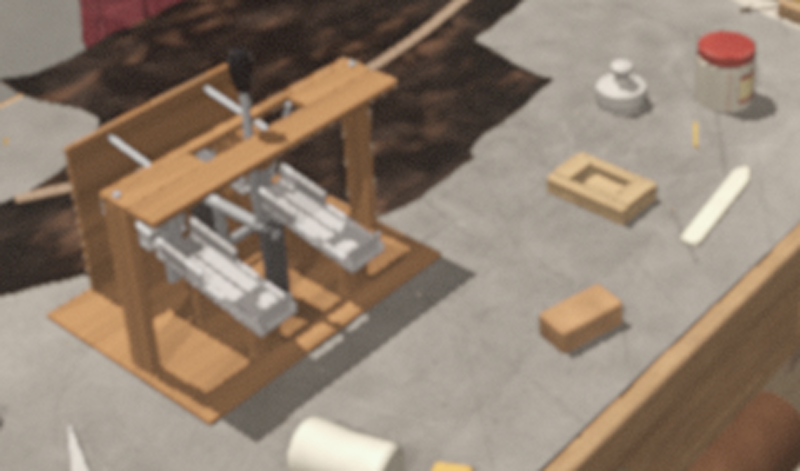

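The tin (silver) is in the left (+y) lane, crop (165,120). The wheel is on the right, crop (270,110). The front faces the robot. The stand is at crop (515,332), with its slot roughly along world x. Next I'll measure poses from depth.

```bash
cat > h.py <<'E'
import numpy as np,cv2
from workcell import bot
np.set_printoptions(precision=4,suppress=True)
def cloud(c,d):
    k=bot.camera_params(c); f=240/np.tan(np.radians(k["fovy"]/2)); v,u=np.mgrid[:480,:640]
    P=np.stack([(u-k["cx"])/f*d,(v-k["cy"])/f*d,d],-1)
    W=(P-k["t"])@k["R"]; W[d==0]=np.nan; return W
def rect(W,m):
    p=W[m][:,:2]; r=cv2.minAreaRect((p*1000).astype(np.float32)); return np.round(r[0],1),np.round(r[1],1),round(r[2],2),m.sum()
E
python3 - <<'E'
from h import *
for c in("top","scene"):
    d=np.load(f"pics/{c}0.npy"); W=cloud(c,d); z=W[...,2]
    x,y=W[...,0],W[...,1]
    B={"top":(110,138,262,256),"scene":(120,240,290,406)}[c]
    box=np.zeros_like(d,bool); box[B[1]:B[3],B[0]:B[2]]=1
    m=box&(z>.172)&(z<.2)
    m=cv2.morphologyEx(m.astype(np.uint8),cv2.MORPH_OPEN,np.ones((3,3)))>0
    n,l,st,_=cv2.connectedComponentsWithStats(m.astype(np.uint8))
    i=1+st[1:,4].argmax(); print(c,"bridge",rect(W,l==i),np.nanmedian(z[l==i]), [np.nanpercentile(q[l==i],[1,50,99]) for q in(x,y)])
    S={"top":(318,248,360,303),"scene":(328,278,388,318)}[c]
    box[:]=0; box[S[1]:S[3],S[0]:S[2]]=1
    m=box&(z>.016)&(z<.04); print(" stand",rect(W,m),np.nanmedian(z[m]),"table",np.nanmedian(z[box&(z<.01)]))
    K={"top":(164,174,185,200),"scene":(190,238,215,265)}[c]
    box[:]=0; box[K[1]:K[3],K[0]:K[2]]=1
    m=box&(z>.215); print(" knob",np.nanmean(W[m],0),m.sum(),np.nanmax(z[m]))
    for t in("weight_1","glue_pot","sanding_block"):
        b=np.array(bot.find_in(c,t)[0]["bbox"]).astype(int); q=W[b[1]:b[3],b[0]:b[2]].reshape(-1,3); q=q[q[:,2]>.012]; print(" ",t,np.median(q,0),q.min(0),q.max(0))
    if c=="top":
        for n,b in dict(tin=(155,157,178,183),wheel=(209,158,225,180)).items():
            q=W[b[1]:b[3],b[0]:b[2]].reshape(-1,3); q=q[(q[:,2]>.1)&(q[:,2]<.17)]; print(n,q.min(0),q.max(0))
E
```

```text
top bridge (array([628.5,  68. ]), array([280.9,  69.7]), 89.4, np.int64(4037)) 0.1872244370996936 [array([0.5947, 0.6228, 0.662 ]), array([-0.0697,  0.0651,  0.2045])]
 stand (array([ 488.9, -251.6]), array([61.2, 94.6]), 88.86, np.int64(789)) 0.02332840285958453 table 0.004581453398562998
 knob [0.6384 0.0657 0.2578] 112 0.26764158107792424
  weight_1 [ 0.5742 -0.4112  0.029 ] [ 0.5494 -0.4396  0.012 ] [ 0.6125 -0.3866  0.0595]
  glue_pot [ 0.4895 -0.4875  0.0719] [ 0.4581 -0.526   0.0122] [ 0.5214 -0.4597  0.0813]
  sanding_block [ 0.3848 -0.0721  0.0278] [ 0.3609 -0.1073  0.0134] [ 0.406 -0.034  0.036]
tin [0.6814 0.0996 0.1007] [0.7472 0.1358 0.1553]
wheel [ 0.6862 -0.0079  0.1005] [0.7427 0.0219 0.1545]
scene bridge (array([624.9,  70.5]), array([284.1,  75.4]), 89.42, np.int64(2640)) 0.18623160629038776 [array([0.5903, 0.6182, 0.6593]), array([-0.0661,  0.0922,  0.2091])]
 stand (array([ 486.1, -250. ]), array([99.5, 68.2]), 0.45, np.int64(536)) 0.02216863350961083 table 0.0034679804826847514
 knob [0.6335 0.0728 0.2456] 183 0.2651314133012205
  weight_1 [ 0.5689 -0.4044  0.0274] [ 0.5453 -0.4428  0.012 ] [ 0.6036 -0.3794  0.0563]
  glue_pot [ 0.4777 -0.4715  0.0556] [ 0.4545 -0.522   0.0121] [ 0.5222 -0.4531  0.0776]
  sanding_block [ 0.3771 -0.0638  0.0261] [ 0.3568 -0.1077  0.012 ] [ 0.4058 -0.0312  0.0309]
```

Request:
move_arm --series '[[[57.4,-35.0,0.9],[0,0,0.454],0],[[57.4,-35.0,0.9],[0,0,0.454],0],[[57.4,-35.0,0.9],[0,0,0.454],0],[[57.4,-35.0,0.9],[0,0,0.454],0],[[57.4,-35.0,0.9],[0,0,0.454],0],[[57.4,-35.0,0.9],[0,0,0.454],0],[[57.4,-35.0,0.9],[0,0,0.454],0],[[57.4,-35.0,0.9],[0,0,0.454],0],[[57.4,-35.0,0.9],[0,0,0.454],0],[[57.4,-35.0,0.9],[0,0,0.454],0],[[57.4,-35.0,0.9],[0,0,0.454],0],[[57.4,-35.0,0.9],[0,0,0.454],0],[[57.4,-35.0,0.9],[0,0,0.454],0],[[57.4,-35.0,0.9],[0,0,0.454],0],[[57.4,-35.0,0.9],[0,0,0.454],0],[[57.4,-35.0,0.9],[0,0,0.454],0],[[57.4,-35.0,0.9],[0,0,0.454],0],[[57.4,-35.0,0.9],[0,0,0.454],0],[[57.4,-35.0,0.9],[0,0,0.454],0],[[57.4,-35.0,0.9],[0,0,0.454],0]]' --squeeze 40

```text
clock: 2.87
position: [0.6361, 0.0034, 0.2223]
tool_rot: [3.141, 0.0, -0.001]
force: [-0.6, -0.6, 0.6]
grip_width: -0.0
finger_force: 0.0
```

Request:
move_arm --series '[[[0,-2,0],[0,0,0],0],[[0,-3,0],[0,0,0],0],[[0,-4,0],[0,0,0],0],[[0,-5,0],[0,0,0],0],[[0,-6,0],[0,0,0],0],[[0,-7,0],[0,0,0],0],[[0,-8,0],[0,0,0],0],[[0,-8.8,0],[0,0,0],0],[[0,-8.8,0],[0,0,0],0],[[0,-8.8,0],[0,0,0],0],[[0,-8.8,0],[0,0,0],0]]'

```text
clock: 3.78
position: [0.6365, 0.0919, 0.2225]
tool_rot: [3.141, 0.0, -0.001]
force: [-1.3, -3.3, 2.2]
grip_width: 0.0002
finger_force: 1.8
```

Run:
```python
from h import *
p,d=bot.grab_frame("scene"); print(bot.observe()["force"])
cv2.imwrite("pics/s1.png",cv2.resize(p[200:420,100:320,::-1],(600,600),interpolation=2))
```

```text
[-0.7625 -3.3491  1.5363]
```

View pics/s1.png

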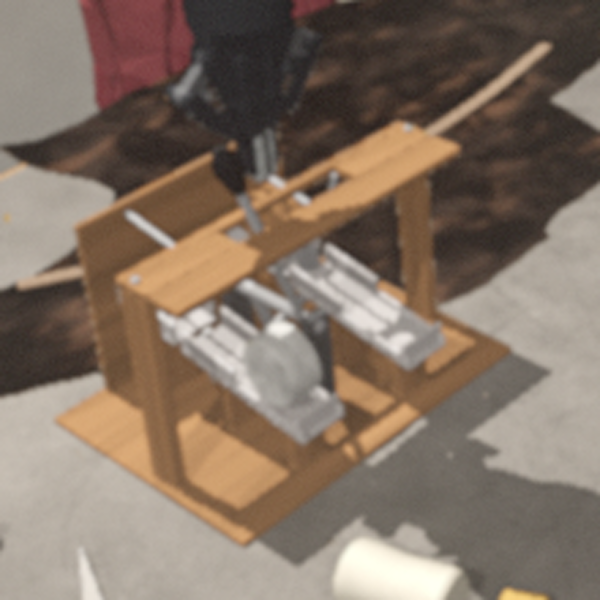

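The tin has rolled to the front stop (crop (285,360)). I'll hold a little longer, then ease the lever back.

Request:
move_arm --series '[[[0,0,0],[0,0,0],0],[[0,0,0],[0,0,0],0],[[0,0,0],[0,0,0],0],[[0,0,0],[0,0,0],0],[[0,0,0],[0,0,0],0],[[0,0,0],[0,0,0],0],[[0,1,0],[0,0,0],0],[[0,2,0],[0,0,0],0],[[0,3,0],[0,0,0],0],[[0,4,0],[0,0,0],0],[[0,5,0],[0,0,0],0],[[0,6,0],[0,0,0],0],[[0,8,0],[0,0,0],0],[[0,10,0],[0,0,0],0],[[-4,12,-4],[0,0,0],100],[[-8,13,-7],[0,0,0],100],[[-12,13,-7],[0,0,0],100],[[-16,13,-7],[0,0,0],100],[[-20,13,-7],[0,0,0],100],[[-20,13,-7],[0,0,0],100]]'

```text
clock: 5.5
position: [0.4323, -0.0384, 0.2927]
tool_rot: [3.141, 0.0, -0.001]
force: [0.7, 0.3, 0.7]
grip_width: 0.0722
finger_force: 0.0
```

Run:
```python
from h import *
import numpy as np
s=bot.observe(); print(s["clock"],s["position"],s["qpos"])
for c in("top","scene"):
    p,d=bot.grab_frame(c); W=cloud(c,d)
    for r in bot.trace(c,"tin_center")[:1]:
        m=cv2.erode(r["mask"].astype(np.uint8),np.ones((2,2)))>0; q=W[m]; q=q[np.isfinite(q[:,0])]
        print(c,r["bbox"],r["conf"],np.percentile(q,[2,50,98],axis=0))
    if c=="scene": cv2.imwrite("pics/s2.png",cv2.resize(p[200:420,100:320,::-1],(600,600),interpolation=2))
    # channel floor/edges
    x,y,z=np.moveaxis(W,-1,0); m=(x>.50)&(x<.59)&(y>.05)&(y<.19)&(z>.1)&(z<.14)
    print(c,m.sum(),np.nanpercentile(W[m],[2,50,98],axis=0))
```

```text
5.5 [ 0.4323 -0.0384  0.2927] [ 0.0266  0.1423 -0.0839  1.9895  0.0143  1.0105 -1.6361]
top [156.5, 220.7, 176.3, 247.8] 0.68 [[0.563  0.1074 0.0681]
 [0.5822 0.1157 0.1084]
 [0.6038 0.1324 0.1178]]
top 165 [[0.5659 0.1079 0.1009]
 [0.5779 0.1207 0.1097]
 [0.589  0.1352 0.1174]]
scene [192.4, 321.8, 222.1, 352.8] 0.98 [[0.559  0.1133 0.0666]
 [0.5752 0.1356 0.0951]
 [0.6064 0.1396 0.1145]]
scene 211 [[0.5624 0.1113 0.1006]
 [0.5751 0.1266 0.1095]
 [0.5896 0.1392 0.1157]]
```

View pics/s2.png

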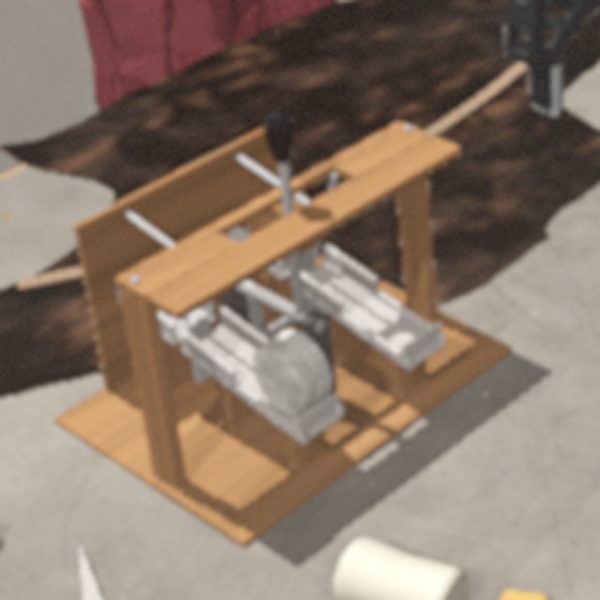

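Lever is back upright and the tin stands at the front outlet, at about (0.587, 0.1225, 0.085). Next is a pre-grasp leaning 40°, 15 cm back along the approach line.

Request:
move_arm --series '[[[6.5,-16.1,10],[0,0.698,0],60],[[6.5,-16.1,10],[0,0.698,0],60],[[6.5,-16.1,10],[0,0.698,0],60],[[6.5,-16.1,10],[0,0.698,0],60],[[6.5,-16.1,10],[0,0.698,0],60],[[6.5,-16.1,10],[0,0.698,0],60],[[6.5,-16.1,10],[0,0.698,0],60],[[6.5,-16.1,10],[0,0.698,0],60],[[6.5,-16.1,10],[0,0.698,0],60],[[6.5,-16.1,10],[0,0.698,0],60],[[6.5,-16.1,10],[0,0.698,0],60]]'

```text
clock: 6.62
position: [0.5007, 0.1041, 0.2128]
tool_rot: [3.108, -0.494, -0.007]
force: [0.0, 1.0, -0.0]
grip_width: 0.0511
finger_force: 0.0
```

Request:
move_arm --series '[[[0,0,0],[0,0,0],60],[[0,0,0],[0,0,0],60]]'

```text
clock: 6.78
position: [0.5, 0.105, 0.2126]
tool_rot: [3.108, -0.492, -0.003]
force: [-0.4, 0.6, 0.6]
grip_width: 0.0512
finger_force: 0.0
```

Run:
```python
from h import *
s=bot.observe(); print(s["qpos"],s["position"],s["tool_rot"])
from scipy.spatial.transform import Rotation as R
r=R.from_euler("xyz",s["tool_rot"]); M=r.as_matrix(); print(M)
tgt=R.from_matrix(np.array([[np.cos(.698),0,np.sin(.698)],[0,-1,0],[np.sin(.698),0,-np.cos(.698)]]))
print((r.inv()*tgt).as_rotvec(), M.T@(np.array([.497,.1225,.193])-s["position"])*100)
```

```text
[-1.0078  0.2433  0.6125  2.3185  0.4773  0.2109 -2.4698] [0.5    0.105  0.2126] [ 3.108  -0.4924 -0.0035]
[[ 0.8812 -0.0194  0.4723]
 [-0.0031 -0.9994 -0.0352]
 [ 0.4727  0.0296 -0.8807]]
[0.0354 0.2057 0.0006] [-1.1904 -1.8053  1.5203]
```

```bash
cat >> h.py <<'E'
from scipy.spatial.transform import Rotation as Ro
def go(pos,lean,yaw=0):
    s=bot.observe(); r=Ro.from_euler("xyz",s["tool_rot"])
    a=lean; T=np.array([[np.cos(a),0,np.sin(a)],[0,-1,0],[np.sin(a),0,-np.cos(a)]])
    t=Ro.from_euler("z",yaw)*Ro.from_matrix(T)
    print(s["clock"],"q",s["qpos"],"p",s["position"],"rpy",s["tool_rot"])
    print("shift",r.inv().apply(np.array(pos)-s["position"])*100,"turn",(r.inv()*t).as_rotvec())
E
python3 -c "
from h import *
go([.53,.1225,.30],0); go([.54,.1225,.151],.611)"
```

```text
6.7833 q [-1.0078  0.2433  0.6125  2.3185  0.4773  0.2109 -2.4698] p [0.5    0.105  0.2126] rpy [ 3.108  -0.4924 -0.0035]
shift [ 6.7756 -1.5528 -6.3448] turn [ 0.0337 -0.4923 -0.0117]
6.7833 q [-1.0078  0.2433  0.6125  2.3185  0.4773  0.2109 -2.4698] p [0.5    0.105  0.2126] rpy [ 3.108  -0.4924 -0.0035]
shift [ 0.6135 -2.0127  7.2503] turn [ 0.0354  0.1187 -0.001 ]
```

Request:
move_arm --series '[[[6.8,-1.6,-6.3],[0.034,-0.49,-0.012],60],[[6.8,-1.6,-6.3],[0.034,-0.49,-0.012],60],[[6.8,-1.6,-6.3],[0.034,-0.49,-0.012],60],[[6.8,-1.6,-6.3],[0.034,-0.49,-0.012],60],[[6.8,-1.6,-6.3],[0.034,-0.49,-0.012],60],[[6.8,-1.6,-6.3],[0.034,-0.49,-0.012],60],[[6.8,-1.6,-6.3],[0.034,-0.49,-0.012],60],[[6.8,-1.6,-6.3],[0.034,-0.49,-0.012],60]]'

```text
clock: 7.45
position: [0.5314, 0.1187, 0.2994]
tool_rot: [-3.14, -0.002, -0.007]
force: [-0.1, -0.8, -0.4]
grip_width: 0.0511
finger_force: 0.0
```

```bash
python3 -c "
from h import *
go([.56,.1225,.23],.611);go([.54,.1225,.151],.611)"
```

```text
7.45 q [-0.5108  0.3289  0.2396  1.7403 -0.0884  1.0808 -1.8202] p [0.5314 0.1187 0.2994] rpy [-3.1398 -0.0016 -0.0074]
shift [ 2.8421 -0.3861  6.9431] turn [ 0.0005  0.6094 -0.0077]
7.45 q [-0.5108  0.3289  0.2396  1.7403 -0.0884  1.0808 -1.8202] p [0.5314 0.1187 0.2994] rpy [-3.1398 -0.0016 -0.0074]
shift [ 0.8296 -0.3571 14.8399] turn [ 0.0005  0.6094 -0.0077]
```

Request:
move_arm --series '[[[2.8,-0.4,6.9],[0,0.61,-0.008],60],[[2.8,-0.4,6.9],[0,0.61,-0.008],60],[[2.8,-0.4,6.9],[0,0.61,-0.008],60],[[2.8,-0.4,6.9],[0,0.61,-0.008],60],[[2.8,-0.4,6.9],[0,0.61,-0.008],60],[[2.8,-0.4,6.9],[0,0.61,-0.008],60],[[0.8,-0.4,14.8],[0,0.61,-0.008],60],[[0.8,-0.4,14.8],[0,0.61,-0.008],60],[[0.8,-0.4,14.8],[0,0.61,-0.008],60],[[0.8,-0.4,14.8],[0,0.61,-0.008],60]]'

```text
clock: 8.28
position: [0.5535, 0.1368, 0.2153]
tool_rot: [3.127, -0.551, 0.002]
force: [-0.0, 0.6, 0.5]
grip_width: 0.0511
finger_force: 0.0
```

```bash
python3 -c "
from h import *
go([.54,.1225,.151],.611);go([.592,.1225,.0776],.611)
p,d=bot.grab_frame('scene'); cv2.imwrite('pics/s3.png',cv2.resize(p[200:420,100:320,::-1],(600,600),interpolation=2))
"
```

```text
8.2833 q [-0.9543  0.3261  0.5584  2.2282  0.5095  0.1606 -2.5205] p [0.5535 0.1368 0.2153] rpy [ 3.127  -0.5509  0.0018]
shift [-4.515   1.3582  4.7915] turn [0.0136 0.0601 0.002 ]
8.2833 q [-0.9543  0.3261  0.5584  2.2282  0.5095  0.1606 -2.5205] p [0.5535 0.1368 0.2153] rpy [ 3.127  -0.5509  0.0018]
shift [-3.9264  1.2366 13.7667] turn [0.0136 0.0601 0.002 ]
```

View pics/s3.png

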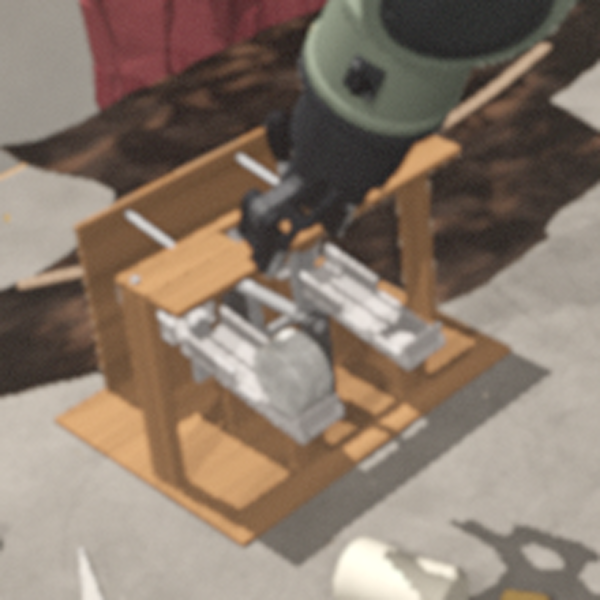

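```bash
cat > k.py <<'E'
from h import *
from scipy.optimize import least_squares
D=[([1.0468,.5221,-.0363,1.6,.0212,1.0211,-.1128],[.2738,-.5614,.2307],[-3.1404,.0001,.4538]),
([.0266,.1423,-.0839,1.9895,.0143,1.0105,-1.6361],[.4323,-.0384,.2927],[3.141,0,-.001]),
([-1.0078,.2433,.6125,2.3185,.4773,.2109,-2.4698],[.5,.105,.2126],[3.108,-.4924,-.0035]),
([-.5108,.3289,.2396,1.7403,-.0884,1.0808,-1.8202],[.5314,.1187,.2994],[-3.1398,-.0016,-.0074]),
([-.9543,.3261,.5584,2.2282,.5095,.1606,-2.5205],[.5535,.1368,.2153],[3.127,-.5509,.0018])]
def fk(q,g,sg,yo=0):
    e=Ro.from_euler; r=e("z",sg[0]*q[0]); p=np.array([0,0,g[0]])
    r=r*e("y",q[1])*e("z",sg[1]*q[2]); p=p+r.apply([g[4],0,g[1]])
    r=r*e("y",q[3]); p=p+r.apply([-g[4],0,0]); r=r*e("z",sg[2]*q[4]); p=p+r.apply([0,0,g[2]])
    r=r*e("y",q[5])*e("z",sg[3]*q[6]); p=p+r.apply([0,0,g[3]])
    return p,r
def fit(sg):
    f=lambda g:np.concatenate([fk(q,g,sg)[0]-p for q,p,_ in D])
    s=least_squares(f,[.3,.4,.4,.25,0]); return s.cost,s.x
if __name__=="__main__":
    import itertools
    for sg in itertools.product([-1],[1,-1],[1,-1],[1,-1]):
        c,g=fit(sg); print(sg,np.sqrt(2*c/15),g)
        if c<1e-5:
            for q,p,o in D: print((fk(q,g,sg)[1].inv()*Ro.from_euler("xyz",o)).as_rotvec(), fk(q,g,sg)[0]-p)
E
python3 k.py
```

```text
(-1, 1, 1, 1) 0.06750017450291351 [-2.312   0.9412 -0.4653 -1.2561  0.4184]
(-1, 1, 1, -1) 0.06750017450291342 [-2.312   0.9412 -0.4653 -1.2561  0.4184]
(-1, 1, -1, 1) 0.09600237626491374 [-2.9114  1.1638 -0.7157 -1.4404  0.5192]
(-1, 1, -1, -1) 0.09600237626491369 [-2.9114  1.1638 -0.7157 -1.4404  0.5192]
(-1, -1, 1, 1) 0.04005055202107638 [ 0.7589  0.3964  0.5999  0.495  -0.0773]
(-1, -1, 1, -1) 0.04005055202107635 [ 0.7589  0.3964  0.5999  0.495  -0.0773]
(-1, -1, -1, 1) 0.026350899932332902 [ 0.58    0.4986  0.5303  0.467  -0.0591]
(-1, -1, -1, -1) 0.0263508999323329 [ 0.58    0.4986  0.5303  0.467  -0.0591]
```

```bash
python3 -c "
from h import *
go([.53,.1225,.30],0)"
```

```text
8.3333 q [-0.954   0.3264  0.5585  2.2279  0.5102  0.1606 -2.5205] p [0.5537 0.1366 0.2153] rpy [ 3.1264 -0.5511  0.0023]
shift [ 2.4111  1.5347 -8.4352] turn [ 0.0142 -0.5511 -0.002 ]
```

Request:
move_arm --series '[[[2.4,1.5,-8.4],[0.014,-0.55,0],60],[[2.4,1.5,-8.4],[0.014,-0.55,0],60],[[2.4,1.5,-8.4],[0.014,-0.55,0],60],[[2.4,1.5,-8.4],[0.014,-0.55,0],60],[[2.4,1.5,-8.4],[0.014,-0.55,0],60],[[2.4,1.5,-8.4],[0.014,-0.55,0],60],[[2.4,1.5,-8.4],[0.014,-0.55,0],60],[[2.4,1.5,-8.4],[0.014,-0.55,0],60]]'

```text
clock: 9.0
position: [0.5321, 0.1217, 0.3]
tool_rot: [3.141, -0.0, -0.005]
force: [0.6, 0.1, -1.0]
grip_width: 0.0512
finger_force: 0.0
```

Request:
move_arm --series '[[[0,0,0],[0,0,-1.57],60],[[0,0,0],[0,0,-1.57],60],[[0,0,0],[0,0,-1.57],60],[[0,0,0],[0,0,-1.57],60],[[0,0,0],[0,0,-1.57],60],[[0,0,0],[0,0,-1.57],60],[[0,0,0],[0,0,-1.57],60],[[0,0,0],[0,0,-1.57],60],[[0,0,0],[0,0,-1.57],60],[[0,0,0],[0,0,-1.57],60],[[0,0,0],[0,0,-1.57],60],[[0,0,0],[0,0,-1.57],60],[[0,0,0],[0,0,-1.57],60],[[0,0,0],[0,0,-1.57],60]]'

```text
clock: 10.17
position: [0.5298, 0.1226, 0.2999]
tool_rot: [3.138, 0.002, 1.572]
force: [-0.3, -0.4, 0.1]
grip_width: 0.0509
finger_force: 0.0
```

Request:
move_arm --series '[[[0,0,0],[0,0,-1.57],60],[[0,0,0],[0,0,-1.57],60],[[0,0,0],[0,0,-1.57],60],[[0,0,0],[0,0,-1.57],60],[[0,0,0],[0,0,-1.57],60],[[0,0,0],[0,0,-1.57],60],[[0,0,0],[0,0,-1.57],60],[[0,0,0],[0,0,-1.57],60],[[0,0,0],[0,0,-1.57],60],[[0,0,0],[0,0,-1.57],60],[[0,0,0],[0,0,-1.57],60],[[0,0,0],[0,0,-1.57],60],[[0,0,0],[0,0,-1.57],60],[[0,0,0],[0,0,-1.57],60]]'

```text
clock: 11.33
position: [0.5297, 0.1226, 0.2998]
tool_rot: [-3.139, 0.003, 3.14]
force: [-0.2, -0.7, -0.2]
grip_width: 0.0511
finger_force: 0.0
```

```bash
sed -i 's/    t=Ro.from_euler("z",yaw)\*Ro.from_matrix(T)/    t=Ro.from_euler("z",yaw)*Ro.from_matrix(T)*Ro.from_euler("z",np.pi)/' h.py; python3 -c "
from h import *
go([.54,.1225,.21],.611);go([.54,.1225,.151],.611)"
```

```text
11.3333 q [ 0.0117  0.3502 -0.46    1.7142  0.1745  1.1158  1.0686] p [0.5297 0.1226 0.2998] rpy [-3.1388  0.0027  3.1404]
shift [-1.0031  0.0194  8.9821] turn [-0.0031 -0.6083 -0.0003]
11.3333 q [ 0.0117  0.3502 -0.46    1.7142  0.1745  1.1158  1.0686] p [0.5297 0.1226 0.2998] rpy [-3.1388  0.0027  3.1404]
shift [-0.9873  0.0359 14.882 ] turn [-0.0031 -0.6083 -0.0003]
```

Request:
move_arm --series '[[[-1,0,9],[0,-0.61,0],60],[[-1,0,9],[0,-0.61,0],60],[[-1,0,9],[0,-0.61,0],60],[[-1,0,9],[0,-0.61,0],60],[[-1,0,9],[0,-0.61,0],60],[[-1,0,9],[0,-0.61,0],60],[[-1,0,9],[0,-0.61,0],60],[[-1,0,9],[0,-0.61,0],60],[[-1,0,9],[0,-0.61,0],60],[[-1,0,9],[0,-0.61,0],60]]'

```text
clock: 12.17
position: [0.5381, 0.1231, 0.2094]
tool_rot: [3.138, 0.611, 3.137]
force: [-0.3, 0.0, 0.0]
grip_width: 0.0512
finger_force: 0.0
```

```bash
python3 -c "
from h import *
go([.54,.1225,.151],.611)"
```

```text
12.1667 q [-0.4901  0.2645 -0.008   2.3053  1.5011  0.2795 -0.3492] p [0.5381 0.1231 0.2094] rpy [3.1385 0.6107 3.1368]
shift [ 3.1913 -0.0697  4.8896] turn [ 0.0004 -0.0003 -0.004 ]
```

Request:
move_arm --series '[[[3.2,0,4.9],[0,0,0],60],[[3.2,0,4.9],[0,0,0],60],[[3.2,0,4.9],[0,0,0],60],[[3.2,0,4.9],[0,0,0],60],[[3.2,0,4.9],[0,0,0],60]]'

```text
clock: 12.58
position: [0.5408, 0.121, 0.1506]
tool_rot: [-3.139, 0.608, 3.139]
force: [0.7, -0.8, 0.3]
grip_width: 0.0513
finger_force: 0.0
```

```bash
python3 -c "
from h import *
go([.592,.1225,.0776],.611)
p,d=bot.grab_frame('top'); cv2.imwrite('pics/t4.png',cv2.resize(p[130:270,90:270,::-1],(720,560),interpolation=2))
"
```

```text
12.5833 q [-0.3919  0.4015 -0.1208  2.3393  1.9899  0.355  -0.8446] p [0.5408 0.121  0.1506] rpy [-3.1386  0.6078  3.1393]
shift [-0.0313  0.1847  8.9142] turn [-0.0043 -0.0032 -0.0019]
```

View pics/t4.png

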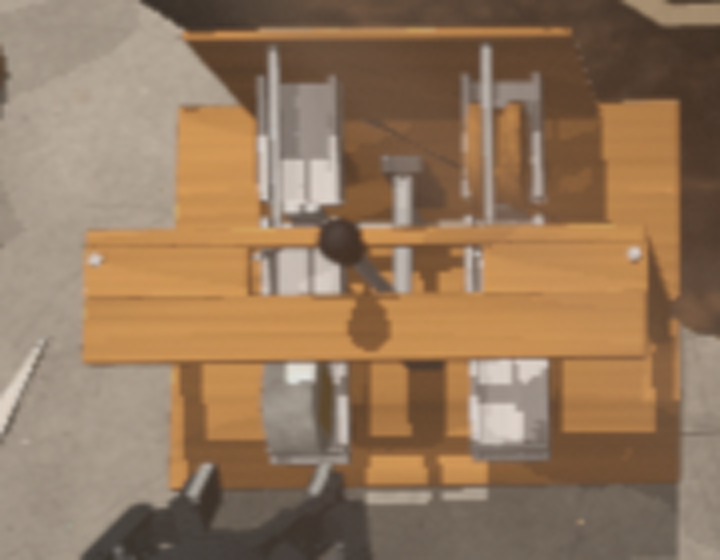

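The fingers straddle the tin (fingers at crop x≈205 and 325, tin ≈297, which agrees once parallax is allowed for). Advancing and gripping.

Request:
move_arm --series '[[[0,0.1,2],[0,0,0],60],[[0,0.1,4],[0,0,0],60],[[0,0.1,6],[0,0,0],60],[[0,0.1,7.5],[0,0,0],60],[[0,0.1,8.9],[0,0,0],60],[[0,0.1,8.9],[0,0,0],60],[[0,0.1,8.9],[0,0,0],60]]'

```text
clock: 13.22
position: [0.5928, 0.122, 0.0792]
tool_rot: [-3.136, 0.611, -3.14]
force: [-0.0, -0.3, 0.5]
grip_width: 0.0512
finger_force: 0.0
```

```bash
python3 -c "
from h import *
go([.592,.1225,.0776],.611); s=bot.observe(); print(s['force'])
p,d=bot.grab_frame('scene'); cv2.imwrite('pics/s5.png',cv2.resize(p[270:390,140:270,::-1],(650,600),interpolation=2))
"
```

```text
13.2167 q [-0.2613  0.6175 -0.2222  2.2453  2.2254  0.4609 -1.0064] p [0.5928 0.122  0.0792] rpy [-3.1362  0.6108 -3.1405]
shift [0.1538 0.0532 0.0841] turn [-0.0047 -0.0002  0.0009]
[-0.0193 -0.2688  0.5319]
```

View pics/s5.png

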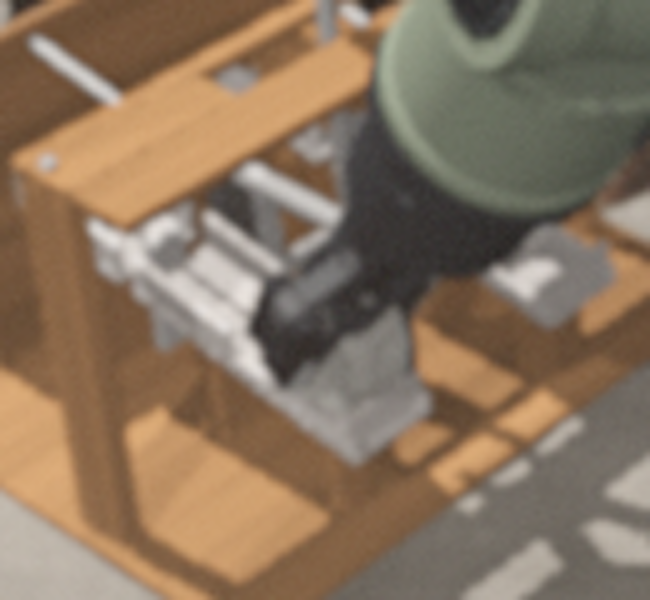

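The fingers are on either side of the tin. Closing.

Request:
move_arm --series '[[[0,0,0],[0,0,0],0],[[0,0,0],[0,0,0],0],[[0,0,0],[0,0,0],0],[[0,0,0],[0,0,0],0],[[0,0,0],[0,0,0],0],[[0,0,0],[0,0,0],0],[[0,0,0],[0,0,0],0]]' --squeeze 45

```text
clock: 13.85
position: [0.5928, 0.1226, 0.0796]
tool_rot: [-3.137, 0.613, -3.139]
force: [-6.8, -2.1, 13.1]
grip_width: 0.0276
finger_force: 45.3
```

Request:
move_arm --series '[[[0,0,-1],[0,0,0],0],[[0,0,-2.5],[0,0,0],0],[[0,0,-4.5],[0,0,0],0],[[0,0,-6.5],[0,0,0],0],[[0,0,-8.5],[0,0,0],0],[[0,0,-10.5],[0,0,0],0],[[0,0,-10.5],[0,0,0],0]]'

```text
clock: 14.43
position: [0.5312, 0.1234, 0.1675]
tool_rot: [-3.14, 0.613, -3.14]
force: [0.5, 1.1, 0.3]
grip_width: 0.0271
finger_force: 44.5
```

```bash
python3 -c "
from h import *
go([.488,-.15,.20],0)
go([.488,-.2505,.13],0)
"
```

```text
14.4333 q [-0.4453  0.352  -0.0762  2.3541  1.9174  0.3321 -0.7841] p [0.5312 0.1234 0.1675] rpy [-3.1395  0.6134 -3.1396]
shift [  1.7008 -27.3404  -5.1182] turn [-0.0014  0.6134  0.0013]
14.4333 q [-0.4453  0.352  -0.0762  2.3541  1.9174  0.3321 -0.7841] p [0.5312 0.1234 0.1675] rpy [-3.1395  0.6134 -3.1396]
shift [  5.7468 -37.3786   0.6149] turn [-0.0014  0.6134  0.0013]
```

Request:
move_arm --series '[[[1.7,-27.3,-5.1],[0,0.613,0],0],[[1.7,-27.3,-5.1],[0,0.613,0],0],[[1.7,-27.3,-5.1],[0,0.613,0],0],[[1.7,-27.3,-5.1],[0,0.613,0],0],[[1.7,-27.3,-5.1],[0,0.613,0],0],[[1.7,-27.3,-5.1],[0,0.613,0],0],[[1.7,-27.3,-5.1],[0,0.613,0],0],[[1.7,-27.3,-5.1],[0,0.613,0],0],[[5.7,-37.4,0.6],[0,0.613,0],0],[[5.7,-37.4,0.6],[0,0.613,0],0],[[5.7,-37.4,0.6],[0,0.613,0],0],[[5.7,-37.4,0.6],[0,0.613,0],0],[[5.7,-37.4,0.6],[0,0.613,0],0],[[5.7,-37.4,0.6],[0,0.613,0],0],[[5.7,-37.4,0.6],[0,0.613,0],0]]'

```text
clock: 15.68
position: [0.493, -0.2246, 0.1322]
tool_rot: [-3.138, -0.002, 3.14]
force: [1.0, -0.5, -1.3]
grip_width: 0.0278
finger_force: 44.4
```

Run:
```python
from h import *
go([.488,-.2505,.13],0)
for c in("scene","top"):
    p,d=bot.grab_frame(c); W=cloud(c,d)
    cv2.imwrite(f"pics/{c}6.png",p[...,::-1]);np.save(f"pics/{c}6.npy",d)
    for r in bot.trace(c,"tin_center")[:1]:
        m=cv2.erode(r["mask"].astype(np.uint8),np.ones((3,3)))>0; q=W[m]; q=q[np.isfinite(q[:,0])]
        print(c,r["bbox"],r["conf"],np.percentile(q,[3,50,97],axis=0))
a=cv2.imread('pics/scene6.png')[210:340,300:440]; b=cv2.imread('pics/top6.png')[200:330,270:410]
cv2.imwrite('pics/c6.png',cv2.resize(np.hstack([a,b]),(798,370),interpolation=2))
```

```text
15.6833 q [ 0.6421  0.554  -0.4454  1.8913  0.3364  0.7715  1.58  ] p [ 0.493  -0.2246  0.1322] rpy [-3.1385 -0.0023  3.1404]
shift [ 0.4957 -2.5862  0.225 ] turn [-0.0031 -0.0023 -0.0012]
scene [337.2, 247.0, 363.9, 272.8] 0.77 [[ 0.4631 -0.2317  0.1183]
 [ 0.473  -0.2138  0.1462]
 [ 0.5026 -0.2074  0.1658]]
```

View pics/c6.png

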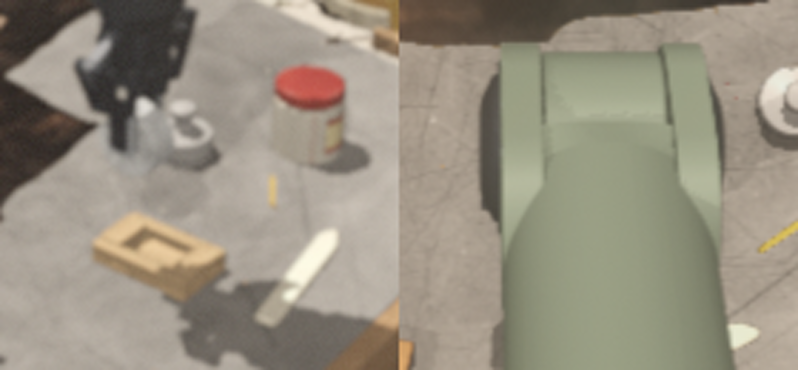

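The tin is held vertical near the stand and only the scene camera sees it. I'll move over the seat and measure tin and slot in that same camera so its bias cancels.

Request:
move_arm --series '[[[0.4,-2.6,2],[0,0,0],0],[[0.4,-2.6,4],[0,0,0],0],[[0.4,-2.6,4],[0,0,0],0],[[0.4,-2.6,4],[0,0,0],0],[[0.4,-2.6,4],[0,0,0],0]]'

```text
clock: 16.3
position: [0.4903, -0.2469, 0.0939]
tool_rot: [-3.138, -0.001, -3.14]
force: [0.1, -0.1, -0.8]
grip_width: 0.0275
finger_force: 44.7
```

```bash
cat > m.py <<'E'
from h import *
from scipy.optimize import minimize
def proj(c,X):
    k=bot.camera_params(c); f=240/np.tan(np.radians(k["fovy"]/2)); P=X@np.array(k["R"]).T+k["t"]
    return np.c_[P[:,0]/P[:,2]*f+k["cx"],P[:,1]/P[:,2]*f+k["cy"]]
def hullmask(uv,s=8):
    h=cv2.convexHull(((uv+.5)*s).astype(np.float32)).astype(np.int32); return h
def iou(c,X,mask,B,s=6):
    u=(proj(c,X)-[B[0],B[1]]+.5)*s
    M=np.zeros(((B[3]-B[1])*s,(B[2]-B[0])*s),np.uint8); cv2.fillConvexPoly(M,cv2.convexHull(u.astype(np.float32)).astype(np.int32),1)
    m=cv2.resize(mask[B[1]:B[3],B[0]:B[2]].astype(np.uint8),(M.shape[1],M.shape[0]),interpolation=cv2.INTER_LINEAR)
    return (M&m).sum()/(M|m).sum()
def box(p):
    c,s=np.cos(p[2]),np.sin(p[2]); o=[]
    for z in(0,.024):
        for a,b in((1,1),(1,-1),(-1,1),(-1,-1)):
            x,y=a*.048,b*.0305; o.append([p[0]+c*x-s*y,p[1]+s*x+c*y,z])
    return np.array(o)
E
python3 - <<'E'
from m import *
go([.489,-.2505,.092],0)
p,d=bot.grab_frame("scene"); W=cloud("scene",d); cv2.imwrite("pics/s7.png",p[...,::-1])
for r in bot.trace("scene","stand_seat")[:1]:
    m=r["mask"]; print(r["bbox"],r["conf"],m.sum()); B=(315,270,400,330)
    f=lambda v:-iou("scene",box([.488+v[0]/100,-.251+v[1]/100,v[2]/10]),m,B)
    o=minimize(f,[0,0,0],method="Nelder-Mead",options=dict(initial_simplex=[[0,0,0],[.5,0,0],[0,.5,0],[0,0,.8]])); v=o.x
    print("stand",.488+v[0]/100,-.251+v[1]/100,v[2]/10,o.fun)
for r in bot.trace("scene","tin_center")[:1]:
    m=r["mask"]; q=W[m]; q=q[np.isfinite(q[:,0])]; print(r["bbox"],r["conf"],m.sum(),np.percentile(q,[3,50,97],axis=0))
    np.save("pics/tinm.npy",m)
a=p[230:320,310:400,::-1].copy(); b=a.copy()
cs,_=cv2.findContours(m[230:320,310:400].astype(np.uint8),0,1); b=cv2.resize(b,(400,400),interpolation=2); cv2.polylines(b,[((x+.5)*400/90).astype(np.int32) for x in cs],True,(0,0,255),1)
cv2.imwrite("pics/c7.png",np.hstack([cv2.resize(a,(400,400),interpolation=2),b]))
E
```

```text
16.3 q [ 0.6566  0.6187 -0.4153  1.8971  0.3766  0.7026  1.5915] p [ 0.4903 -0.2469  0.0939] rpy [-3.138  -0.0011 -3.1395]
shift [ 0.129  -0.3632  0.1879] turn [-0.0036 -0.0011  0.0021]
[334.4, 286.4, 377.5, 314.2] 0.8 885
stand 0.48736683888516036 -0.2515800873207403 0.030402039439371864 -0.8944526125311015
[340.6, 258.9, 369.2, 282.9] 0.62 342 [[ 0.4604 -0.2587  0.0752]
 [ 0.4738 -0.2351  0.1041]
 [ 0.5103 -0.229   0.1297]]
```

View pics/c7.png

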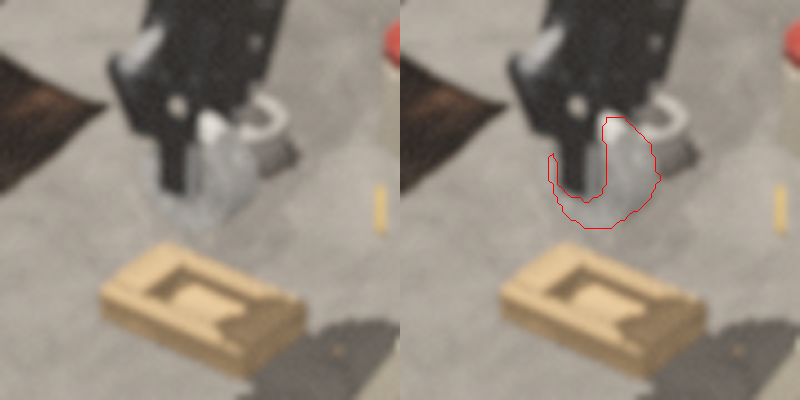

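Run:
```python
from m import *
m=np.load("pics/tinm.npy").astype(np.uint8)
cs,_=cv2.findContours(m,0,1); h=cv2.convexHull(max(cs,key=len)); M=np.zeros_like(m); cv2.fillConvexPoly(M,h,1)
t=np.linspace(0,2*np.pi,60)
def cyl(x,y,z): return np.vstack([np.c_[x+.029*np.cos(t),0*t+y+s*.014,z+.029*np.sin(t)] for s in(1,-1)])
for r0 in(264,268):
  B=(330,r0,385,290)
  for y in(-.2469,-.2455):
    f=lambda v:-iou("scene",cyl(.4886+v[0]/100,y,.1017+v[1]/100),M,B)
    o=minimize(f,[0,0],method="Nelder-Mead",options=dict(initial_simplex=[[0,0],[.5,0],[0,.5]])); print(r0,y,.4886+o.x[0]/100,.1017+o.x[1]/100,o.fun,-f([0,0]))
```

```text
264 -0.2469 0.4895518814086914 0.10111225051879882 -0.941344678476775 0.9353871889593643
264 -0.2455 0.48861883387565613 0.10220445735454559 -0.9413610375122019 0.9375951293759512
268 -0.2469 0.4896771512985229 0.10105300350189209 -0.9504931533084363 0.942302172040953
268 -0.2455 0.4881749282836914 0.10257854385375977 -0.9481666346707621 0.9441816461684012
```

Request:
move_arm --series '[[[0.1,-0.4,1],[0,0,0],0],[[0.1,-0.4,2],[0,0,0],0],[[0.1,-0.4,3],[0,0,0],0],[[0.1,-0.4,4],[0,0,0],0],[[0.1,-0.4,4.5],[0,0,0],0],[[0.1,-0.4,4.5],[0,0,0],0],[[0.1,-0.4,4.5],[0,0,0],0]]'

```text
clock: 17.03
position: [0.4882, -0.2523, 0.0474]
tool_rot: [-3.138, -0.003, -3.141]
force: [-0.1, 0.2, -1.1]
grip_width: 0.0276
finger_force: 44.7
```

Request:
move_arm --series '[[[-0.05,0.1,0.4],[0,0,0],0],[[-0.05,0.1,0.7],[0,0,0],0],[[-0.05,0.1,1.0],[0,0,0],0],[[-0.05,0.1,1.2],[0,0,0],0],[[-0.05,0.1,1.3],[0,0,0],0],[[-0.05,0.1,1.3],[0,0,0],0],[[-0.05,0.1,1.3],[0,0,0],0]]'

```text
clock: 17.62
position: [0.4888, -0.2516, 0.0348]
tool_rot: [-3.138, -0.002, 3.142]
force: [0.3, -0.0, -1.1]
grip_width: 0.0277
finger_force: 44.7
```

Tin centre is at about 0.0426, with no contact yet. Lowering the rest.

Request:
move_arm --series '[[[0,0,0.1],[0,0,0],0],[[0,0,0.2],[0,0,0],0],[[0,0,0.3],[0,0,0],0],[[0,0,0.35],[0,0,0],0],[[0,0,0.35],[0,0,0],0],[[0,0,0.35],[0,0,0],0]]'

```text
clock: 18.12
position: [0.4891, -0.2517, 0.0329]
tool_rot: [-3.137, -0.001, 3.142]
force: [-9.2, 4.3, 35.9]
grip_width: 0.0277
finger_force: 49.8
```

Request:
move_arm --series '[[[0.1,-0.02,-0.25],[0,0,0],0],[[0.15,-0.02,-0.25],[0,0,0],0],[[0.15,-0.02,-0.15],[0,0,0],0],[[0.15,-0.02,-0.05],[0,0,0],0],[[0.15,-0.02,-0.05],[0,0,0],0],[[0.15,-0.02,-0.05],[0,0,0],0]]'

```text
clock: 18.62
position: [0.4877, -0.252, 0.0328]
tool_rot: [-3.137, -0.001, 3.141]
force: [-5.9, 1.6, 28.8]
grip_width: 0.0278
finger_force: 48.7
```

Run:
```python
from m import *
p,d=bot.grab_frame("scene")
cv2.imwrite("pics/c8.png",cv2.resize(p[250:330,310:400,::-1],(675,600),interpolation=2))
```

```text
(no output)
```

View pics/c8.png

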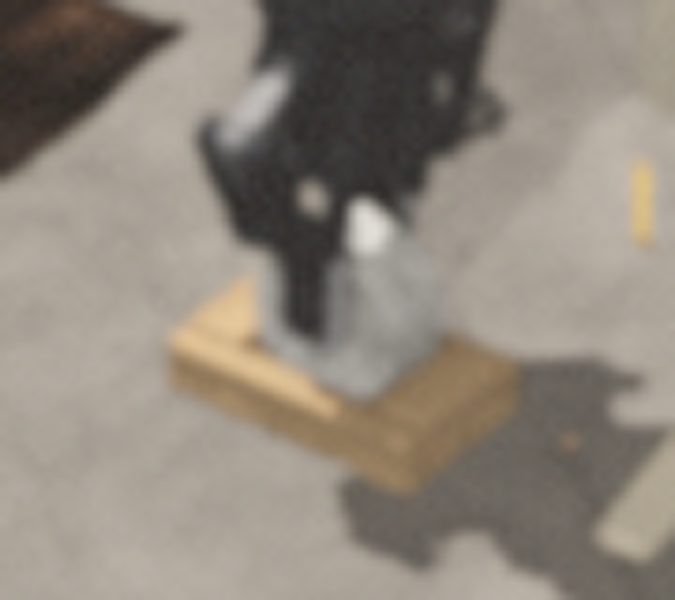

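The tin sits in the slot. Contact height didn't change when x shifted, so it is resting on the floor. I'll ease the load and open.

Request:
move_arm --series '[[[0,0,-0.06],[0,0,0],0],[[0,0,-0.1],[0,0,0],0],[[0,0,-0.1],[0,0,0],0]]'

```text
clock: 18.92
position: [0.4876, -0.252, 0.0329]
tool_rot: [-3.137, -0.001, 3.141]
force: [-0.7, -0.4, 8.6]
grip_width: 0.0271
finger_force: 45.9
```

Request:
move_arm --series '[[[0,0,0],[0,0,0],45],[[0,0,0],[0,0,0],60],[[0,0,0],[0,0,0],60],[[0,0,0],[0,0,0],60],[[0,0,0],[0,0,0],60],[[0,0,0],[0,0,0],60],[[0,0,-1],[0,0,0],60],[[0,0,-3],[0,0,0],60],[[0,0,-6],[0,0,0],60],[[0,0,-9],[0,0,0],60],[[0,0,-12],[0,0,0],60],[[0,0,-16],[0,0,0],60],[[10,0,-20],[0,0,0],60],[[10,0,-20],[0,0,0],60],[[10,0,-20],[0,0,0],60]]'

```text
clock: 20.17
position: [0.3847, -0.2509, 0.2349]
tool_rot: [-3.136, -0.002, 3.141]
force: [1.1, -0.7, 1.7]
grip_width: 0.051
finger_force: 0.0
```

Run:
```python
from m import *
s=bot.observe(); print(s["position"],s["grip_width"])
t=np.linspace(0,2*np.pi,60)
def cyl(x,y,z): return np.vstack([np.c_[x+.029*np.cos(t),0*t+y+s*.014,z+.029*np.sin(t)] for s in(1,-1)])
for c in("scene","top"):
    p,d=bot.grab_frame(c); W=cloud(c,d); cv2.imwrite(f"pics/{c}9.png",p[...,::-1])
    for n in("tin_center","stand_seat","weight_1","glue_pot","sanding_block","lever_knob"):
        for r in bot.trace(c,n)[:1]:
            q=W[r["mask"]]; q=q[np.isfinite(q[:,0])]; print(c,n,np.round(r["bbox"]),round(r["conf"],2),np.percentile(q,[3,50,97],axis=0).ravel())
```

```text
[ 0.3847 -0.2509  0.2349] 0.05099742771921766
scene tin_center [342. 278. 370. 305.] 0.82 [ 0.4601 -0.2623  0.0202  0.4813 -0.2393  0.0487  0.5115 -0.2342  0.068 ]
scene stand_seat [335. 287. 382. 313.] 0.56 [ 0.4389 -0.2734  0.0064  0.464  -0.2266  0.0202  0.53   -0.2177  0.0264]
scene weight_1 [355. 245. 377. 269.] 0.83 [ 0.5483 -0.4334  0.0031  0.5686 -0.4034  0.0258  0.5984 -0.3845  0.0535]
scene glue_pot [396. 236. 421. 265.] 0.57 [ 0.4567 -0.5121  0.0091  0.4792 -0.4709  0.0532  0.5123 -0.4585  0.0747]
scene sanding_block [329. 342. 364. 370.] 0.73 [ 0.3586 -0.0987  0.0062  0.3748 -0.0634  0.0251  0.4009 -0.0337  0.0293]
scene lever_knob [170. 241. 218. 338.] 0.69 [0.6282 0.0132 0.0285 0.6562 0.0711 0.0881 0.7274 0.1308 0.2604]
top tin_center [331. 263. 351. 275.] 0.5 [ 0.4551 -0.265   0.0339  0.5053 -0.2503  0.0624  0.5168 -0.2155  0.5632]
top stand_seat [324. 255. 352. 287.] 0.86 [ 0.4793 -0.2818  0.0093  0.5182 -0.2377  0.023   0.5354 -0.2215  0.0294]
top weight_1 [395. 224. 421. 250.] 0.92 [ 0.5518 -0.4381  0.0115  0.5741 -0.4112  0.0287  0.6006 -0.3888  0.0568]
top glue_pot [427. 259. 469. 290.] 0.8 [ 0.4601 -0.5224  0.005   0.4901 -0.4874  0.0717  0.5207 -0.4617  0.0772]
top sanding_block [243. 315. 278. 340.] 0.75 [ 0.3656 -0.105   0.0223  0.3852 -0.0722  0.028   0.4046 -0.0409  0.0329]
top lever_knob [111. 134. 260. 255.] 0.29 [ 0.5595 -0.0699  0.005   0.6409  0.0666  0.0684  0.7671  0.2008  0.1906]
```

```bash
python3 -c "
from workcell import bot
print(bot.job_done())"
```

```text
the job is handed in; nothing more can be done
None
```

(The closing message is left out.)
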